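Put the cleaned hob burners back together

TASK

The burner parts of this second-hand hob have been cleaned and stand in two stacks on the blue tray. Take the stacks apart and put the burners back together: each brass ring centred and flat on the burner seat of its size (large on large, small on small), and on each ring the black cap of the same size, centred, flat and the same way up as now. Set the parts down rather than dropping them, let go of them all, and leave the label roll, the cleaner bottle and the brush where they are.

Things in the scene. Friction and masses are not known exactly. Their poses are not given: they have to be found in the camera images.
- large_ring_c (a point): Loose brass burner ring, large: a flat disc 64 mm across and 16 mm high, brass-yellow, with a dark spot in the middle of its flat top and dark flame slots round its side. The point is its centre, half-way up (8 mm above its underside); z is up. At the start it lies on the blue tray (surface 6 mm above the table) as the bottom of one of the two stacks, a small part centred on it to a few mm. It belongs on the large seat.
- small_ring_c (a point): Loose brass burner ring, small: a flat disc 44 mm across and 16 mm high, brass-yellow, with a dark spot in the middle of its flat top and dark flame slots round its side. The point is its centre, half-way up (8 mm above its underside); z is up. At the start it lies as the top of one of the two stacks, on either of the large parts. It belongs on the small seat.
- large_cap_c (a point): Loose black enamel burner cap, large: a flat black disc 64 mm across and 16 mm high with a thin bright line round its flat top. The point is its centre, half-way up (8 mm above its underside); z is up. At the start it lies on the blue tray (surface 6 mm above the table) as the bottom of one of the two stacks, a small part centred on it to a few mm. It belongs on top of the large brass ring, once that is on its seat.
- small_cap_c (a point): Loose black enamel burner cap, small: a flat black disc 44 mm across and 16 mm high with a thin bright line round its flat top. The point is its centre, half-way up (8 mm above its underside); z is up. At the start it lies as the top of one of the two stacks, on either of the large parts. It belongs on top of the small brass ring, once that is on its seat.
- large_seat_top (a point): Fixed round aluminium burner seat on the white hob, large: flat top 76 mm across, standing 20 mm above the hob's top and 70 mm above the table, a dark drip ring round its foot. The point is the centre of its flat top; z is up. It is either the near or the far burner of the hob; the hob lies left or right of the robot's middle, the blue tray on the other side.
- small_seat_top (a point): Fixed round aluminium burner seat on the white hob, small: flat top 56 mm across, standing 20 mm above the hob's top and 70 mm above the table, a dark drip ring round its foot. The point is the centre of its flat top; z is up. It is either the near or the far burner of the hob; the hob lies left or right of the robot's middle, the blue tray on the other side.
- label_roll_c (a point): Bystander: white roll of price labels with a green band, standing at the far end of the blue tray, 52 mm across, 30 mm high; the point is its centre. Leave it.
- cleaner_c (a point): Bystander: green cleaner bottle standing on the left of the table, 64 mm across, 150 mm high; the point is its centre. Leave it.
- brush: Bystander: brush 200 mm long lying on the right of the table, at most 40 mm high; the point is its origin at the middle of its underside, x along its handle. Leave it.

How it is judged:
At the end, for the whole second after the job is handed in: Each brass ring lies flat (within 0.1 rad) on the seat of its size, within 10 mm of its centre; each black cap lies flat and top up on the ring of its size, within 10 mm of the ring's centre; all four are at rest and released (horizontal distance between large_ring_c and large_seat_top below 0.01 m and z of large_ring_c in the frame of large_seat_top between 0.004 and 0.012 m and horizontal distance between large_cap_c and large_ring_c below 0.01 m and z of large_cap_c in the frame of large_seat_top between 0.02 and 0.028 m and angle between each of large_ring_c, large_cap_c, small_ring_c, small_cap_c's own z axis and vertical below 0.1 rad and linear speed of each of large_ring, large_cap, small_ring, small_cap below 0.02 m/s and contact force between each of large_ring, large_cap, small_ring, small_cap and the fingers below 0.1 N and horizontal distance between small_ring_c and small_seat_top below 0.01 m and z of small_ring_c in the frame of small_seat_top between 0.004 and 0.012 m and horizontal distance between small_cap_c and small_ring_c below 0.01 m and z of small_cap_c in the frame of small_seat_top between 0.02 and 0.028 m); the robot touches nothing.
It fails at once if the label roll is moved more than 40 mm (distance of label_roll_c from where it was at the start of the episode above 0.04 m).
It fails at once if the cleaner is moved more than 40 mm (distance of cleaner_c from where it was at the start of the episode above 0.04 m).
It fails at once if the brush is moved more than 40 mm (distance of brush from where it was at the start of the episode above 0.04 m).
It fails at once if a ring or cap is dropped (falls free faster than 0.7 m/s, a drop of 25 mm) ((contact force between large_ring and the fingers below 0.05 N and linear speed of large_ring above 0.7 m/s) or (contact force between small_ring and the fingers below 0.05 N and linear speed of small_ring above 0.7 m/s) or (contact force between large_cap and the fingers below 0.05 N and linear speed of large_cap above 0.7 m/s) or (contact force between small_cap and the fingers below 0.05 N and linear speed of small_cap above 0.7 m/s)).
It also fails if it takes over 114 s, if anything falls off the work surface, if the arm or the gripper's body presses on something with over 40 N, if the wrist force passes 120 N, or if a joint passes its speed limit or range.

ROBOT

A 7-joint arm with a two-finger parallel gripper is mounted at the origin on the work surface. World frame = base frame: x ahead of the robot, y to its left, z up, the work surface at z = 0. Lengths are in m, angles in rad, forces in N, time in s.
With the tool pointing down it reaches from about 0.4 to 0.875 m from the base axis. Payload 19.3 kg.
Tool frame: the origin (TCP) lies midway between the tips of the shut fingers; the grasp point (between the pads) lies 19 mm behind it; z points along the fingers, y is the direction in which the jaws open and shut (so a half turn about z gives the same grasp; the last joint's range is limited). The gripper opens to 85 mm and grips with 20 to 120 N. Pads are 22 mm wide; open, the fingers measure 114 mm over their backs; the gripper's body (76 mm by 85 mm) begins 54 mm behind the grasp point. The pads swing forward as they close: fully open they stand 13 mm farther back than shut.
Start: joints at [1.262, 0.521, -0.036, 1.599, 0.021, 1.021, -0.113], TCP at [0.148, -0.607, 0.197] pointing down, gripper open.
Joint ranges: [-2.91, 2.91], [-0.3, 2.13], [-1.5, 1.42], [0.17, 2.43], [-1.26, 4.41], [0.16, 1.93], [-2.52, 2.52]. Speed limits (rad/s): [1.89, 1.89, 2.39, 2.39, 3.01, 3.01, 3.01].

INTERFACE

Orientations are given as a 3x3 rotation matrix whose columns are the frame's x, y, z axes.
In Python, from station import bot, jaws, eyes gives the robot as it stands. The module is installed in compiled form; this text tells all that it offers. Calls block until the motion is done:
- bot.move_to(position, orientation): joint-space move of the TCP to a pose.
- bot.line_to(position, attitude=None, max_speed=0.15): straight line of the TCP; attitude=None keeps the orientation; max_speed is the mean speed in m/s.
- bot.set_joints(angles): joint-space move.
- jaws.gripper_open() and jaws.close_gripper(): open the fingers fully, or close them until they stop; the grip force is fixed at half the most.
- bot.hold(seconds).
- bot.inverse_kinematics(position, orientation): joint angles nearest the present ones, or None.
- eyes.get_image(name): name is "scene" or "side" or "wrist"; returns a dict with "frame" (420x560x3 uint8, red, green, blue), "camera_matrix" (3x3 intrinsics, pixels), "world_to_cam" (4x4, takes a point from world to camera coordinates). Camera axes: x right, y down, z forward; pixel columns grow to the right and rows downward; lengths in m; the calibration is good to about 2 mm. A picture is of the moment at which its call begins. There is no depth.
A pose or a line that the arm cannot do raises bot.PlanningError and nothing moves.
- bot.close_job(): hands the job in, once; it reports no verdict.
Trained networks look in a picture, given as the dict that the camera call returned (one of the last four; its "shot" number tells which), for a name from the list of things; names that differ only in an ending like _2 or _b are one class to them, and where a whole thing is asked for, a point or a joint stands for the part that bears it (a point fixed in the world has none). Each returns a list of dicts, best first, with "confidence" (0 to 1); they miss things now and then, are a little off and sometimes report something else, mostly with a low value. They report only what shows in the picture. A call takes as long as a camera call.
- eyes.recognise(picture, name): "xyz" ([x, y, z] in m, in world coordinates, good to about 4 mm: the middle of the surface that is visible of it).
- eyes.regions_of(picture, name): "mask" (420x560 bool, what is visible of it).
- eyes.pinpoint(picture, name): "xyz" ([x, y, z] in m, in world coordinates, good to about 4 mm: a listed point, or the origin of a listed thing).
Readings, each from a call of its own:
- bot.read_clock(): time.
- bot.read_joint_pos(): joint angles.
- bot.read_qvel(): joint speeds.
- bot.read_effort(): joint torques, N m.
- bot.read_tool_pos(): TCP position.
- bot.read_tcp_rot(): TCP orientation.
- bot.read_contact_force(): force on the tool from outside, world axes, zero at the start.
- bot.read_wrist_torque(): the same for the moment, N m.
- bot.read_finger_gap(): finger opening in m.
Only numpy, scipy, OpenCV 4.12 (cv2) and the standard library are available. Lean on these libraries where they do the work, as an engineer would, in place of code of your own. Each camera call takes 0.05 s, during which the arm holds its last target. There are 200 camera calls.

## Working session

There is one attempt and no reset: what is moved stays moved. The work goes in short steps, each a Python script; the robot and the scene stay as the last script left them, time stands still between calls to the robot, and variables do not carry over. Pictures are saved under pics/ and viewed, about 12 in all and at most 16, crops included, and the job is handed in when it is done.

```bash
mkdir -p pics
python3 - <<'E'
from station import bot, jaws, eyes
import cv2, numpy as np
ims=[]
for c in ("scene","side"):
    p=eyes.get_image(c); cv2.imwrite(f"pics/a_{c}.png",p["frame"][:,:,::-1])
    C=np.linalg.inv(p["world_to_cam"]); print(c,C[:3,3].round(3),C[:3,2].round(2),p["camera_matrix"][0,0])
    for n in ["large_ring_c","small_ring_c","large_cap_c","small_cap_c","large_seat_top","small_seat_top","label_roll_c","cleaner_c","brush"]:
        print(n,[(np.round(d["xyz"],3).tolist(),round(d["confidence"],2)) for d in eyes.pinpoint(p,n)[:2]])
print(bot.read_clock(), bot.read_tcp_rot().round(3) if hasattr(bot.read_tcp_rot(),'round') else bot.read_tcp_rot(), bot.read_finger_gap(),bot.read_tool_pos())
E
```

```text
scene [0.981 0.639 1.067] [-0.33 -0.52 -0.79] 443.2081684459783
large_ring_c [([0.448, 0.198, 0.015], 0.77)]
small_ring_c [([0.453, 0.2, 0.029], 0.61)]
large_cap_c [([0.576, 0.169, 0.015], 0.45)]
small_cap_c [([0.644, -0.18, 0.074], 0.7), ([0.578, 0.166, 0.032], 0.49)]
large_seat_top [([0.452, -0.156, 0.068], 0.97)]
small_seat_top [([0.643, -0.176, 0.074], 0.76)]
label_roll_c [([0.69, 0.203, 0.02], 0.56), ([0.574, -0.477, -0.001], 0.33)]
cleaner_c [([0.465, 0.445, 0.077], 0.78)]
brush [([0.573, -0.477, -0.001], 0.89)]
side [0.18  0.952 0.835] [ 0.3  -0.75 -0.59] 520.2778746019895
large_ring_c [([0.454, 0.2, 0.013], 0.89)]
small_ring_c [([0.455, 0.195, 0.03], 0.78)]
large_cap_c [([0.575, 0.172, 0.015], 0.84), ([0.57, -0.481, -0.003], 0.28)]
small_cap_c [([0.576, 0.169, 0.025], 0.7)]
large_seat_top []
small_seat_top [([0.646, -0.177, 0.069], 0.8)]
label_roll_c [([0.689, 0.205, 0.018], 0.85)]
cleaner_c [([0.467, 0.44, 0.075], 0.66)]
brush [([0.577, -0.477, -0.0], 0.81)]
1.0 [[ 0.972  0.236  0.   ]
 [ 0.236 -0.972  0.   ]
 [ 0.    -0.    -1.   ]] 0.08573328628486244 [ 0.14780566 -0.6072648   0.19699635]
```

View pics/a_scene.png

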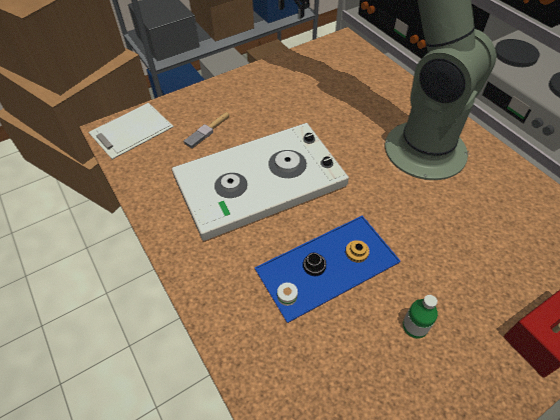

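View pics/a_side.png

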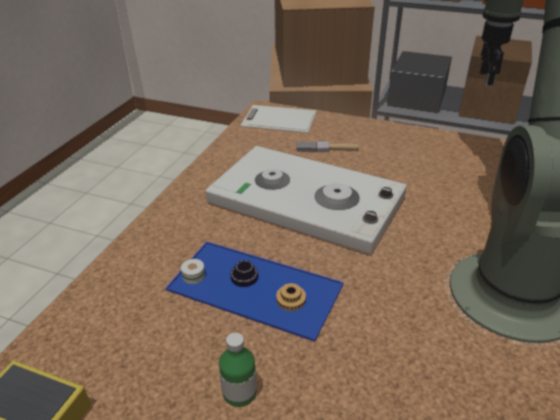

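The networks agree with the pictures. In the scene view the large seat is near (288,160) and the small seat far (231,183). The brass stack is at (358,250), the black stack at (315,264) and the roll at (287,293). Next I take closer wrist views.

```bash
cat > h.py <<'E'
from station import bot, jaws, eyes
import cv2, numpy as np
def R(a):  # jaw axis at angle a, tool down
    y=np.array([np.cos(a),np.sin(a),0]); z=np.array([0,0,-1.]); return np.column_stack([np.cross(y,z),y,z])
A=np.deg2rad(80)
def pose_rot():
    return R(A) if bot.read_tcp_rot()[1][1]>0 else R(A+np.pi)
def backproj(p,uv,z):
    K=np.array(p["camera_matrix"]);C=np.linalg.inv(p["world_to_cam"])
    d=C[:3,:3]@np.linalg.solve(K,[uv[0],uv[1],1.]);o=C[:3,3]
    return o+d*(z-o[2])/d[2]
def project(p,X):
    c=np.array(p["world_to_cam"])@np.append(X,1);u=np.array(p["camera_matrix"])@c[:3];return u[:2]/u[2]
def look(cam,names,fn=None):
    p=eyes.get_image(cam)
    if fn: cv2.imwrite(f"pics/{fn}.png",p["frame"][:,:,::-1])
    for n,z in names:
        d=eyes.pinpoint(p,n)[:2]; m=eyes.regions_of(p,n)[:1]; s=""
        if m and m[0]["mask"].any():
            mm=cv2.moments(m[0]["mask"].astype(np.uint8),True); uv=(mm["m10"]/mm["m00"],mm["m01"]/mm["m00"])
            s=f"mask {np.round(uv,0)} n={mm['m00']:.0f} c={m[0]['confidence']:.2f} ->{backproj(p,uv,z).round(4)}"
        print(n,[(np.round(x["xyz"],4).tolist(),round(x["confidence"],2)) for x in d],s)
    return p
E
python3 - <<'E'
from h import *
def go(x,y,z):
    for a in (A,A+np.pi):
        try: bot.move_to([x,y,z],R(a)); print("rot",a); return
        except bot.PlanningError as e: print(e)
go(0.50,-0.17,0.33)
p=look("wrist",[("large_seat_top",.07),("small_seat_top",.07)],"w1")
C=np.linalg.inv(p["world_to_cam"]);print(C[:3,3]-bot.read_tool_pos(),C[:3,2])
go(0.47,0.18,0.33)
look("wrist",[("small_ring_c",.038),("large_ring_c",.022),("small_cap_c",.038),("large_cap_c",.022),("label_roll_c",.036)],"w2")
print(bot.read_clock(),bot.read_joint_pos())
E
```

```text
rot 1.3962634015954636
large_seat_top [([0.4555, -0.155, 0.0658], 0.77)] mask [275. 123.] n=7428 c=0.70 ->[ 0.4505 -0.1574  0.07  ]
small_seat_top [([0.6422, -0.1795, 0.0726], 0.91)] mask [286. 265.] n=3702 c=0.68 ->[ 0.6344 -0.175   0.07  ]
[-0.06671462  0.01182623  0.17764306] [ 0.26409856 -0.04713331 -0.96334335]
rot 1.3962634015954636
small_ring_c [([0.4532, 0.2047, 0.0278], 0.77)] mask [285. 144.] n=881 c=0.70 ->[0.4507 0.1996 0.038 ]
large_ring_c [([0.4563, 0.1961, 0.0094], 0.65)] mask [282. 142.] n=837 c=0.59 ->[0.4487 0.1967 0.022 ]
small_cap_c [([0.5772, 0.1625, 0.0286], 0.84), ([0.4524, -0.1546, 0.0659], 0.16)] mask [275. 236.] n=795 c=0.73 ->[0.5743 0.1647 0.038 ]
large_cap_c [([0.5769, 0.17, 0.0128], 0.79)] mask [281. 226.] n=678 c=0.94 ->[0.5663 0.175  0.022 ]
label_roll_c [([0.6829, 0.2031, 0.0216], 0.71)] 
5.2 [ 0.32603789  0.33813807 -1.04507992  1.6909528   0.30336136  1.28870078
  0.61581443]
```

Run:
```python
import cv2,numpy as np
a=cv2.imread("pics/w1.png");b=cv2.imread("pics/w2.png")
c=cv2.resize(a[70:310,190:390],None,fx=2,fy=2,interpolation=cv2.INTER_CUBIC);d=cv2.resize(b[90:330,190:390],None,fx=2,fy=2,interpolation=cv2.INTER_CUBIC)
cv2.imwrite("pics/c1.png",np.hstack([c,d]))
```

```text
(no output)
```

View pics/c1.png

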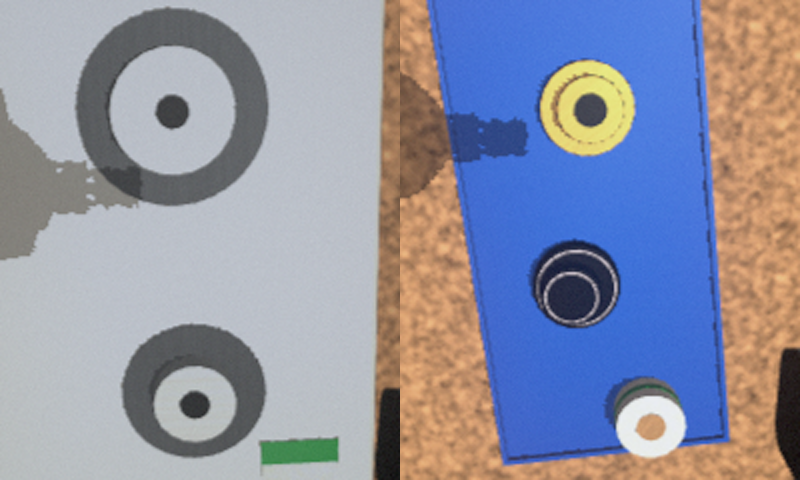

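The left half shows the large seat's spot at about (276,126) and the small seat's at (287,272). The right half shows the brass stack's spot at (285,145), the small cap's line circle at (275,238) and the large cap's at (279,233). These agree with the network positions, so I pick the small ring.

```bash
cat >> h.py <<'E'
def spot(cam,X,r=14,fn=None):
    "centre of dark spot near predicted world point X, back-projected to its height"
    p=eyes.get_image(cam)
    if fn: cv2.imwrite(f"pics/{fn}.png",p["frame"][:,:,::-1])
    u,v=project(p,X).round().astype(int); x0,y0=max(u-r,0),max(v-r,0)
    g=p["frame"].max(2)[y0:v+r+1,x0:u+r+1]
    n,l,s,c=cv2.connectedComponentsWithStats((g<95).astype(np.uint8))
    k=[i for i in range(1,n) if 15<s[i,4]<400 and s[i,0]>0 and s[i,1]>0 and s[i,0]+s[i,2]<g.shape[1] and s[i,1]+s[i,3]<g.shape[0]]
    out=[backproj(p,c[i]+[x0,y0],X[2]) for i in k]
    print("spot",(u,v),[(o.round(4).tolist(),s[i,4]) for o,i in zip(out,k)])
    return min(out,key=lambda o:np.linalg.norm(o-X)) if out else None
def f(): return np.array(bot.read_contact_force())
def pick(x,y,z,lift=0.15):
    bot.move_to([x,y,z+.07],R(A)); f0=f()
    bot.line_to([x,y,z],max_speed=.06); f1=f()
    jaws.close_gripper(); g=bot.read_finger_gap()
    print("pick df",(f1-f0).round(1),"gap",round(g,4),"df closed",(f()-f0).round(1))
    bot.line_to([x,y,z+.012],max_speed=.03); bot.line_to([x,y,lift],max_speed=.12)
    print("lifted gap",round(bot.read_finger_gap(),4),"t",bot.read_clock())
def place(x,y,z,hover=0.15,pause=False):
    bot.move_to([x,y,hover],R(A)); bot.line_to([x,y,z+.012],max_speed=.12)
    if pause: return
    set_down(x,y,z)
def set_down(x,y,z):
    f0=f()
    for dz in np.arange(.003,-.0045,-.001):
        bot.line_to([x,y,z+dz],max_speed=.02); d=(f()-f0)[2]
        if abs(d)>4: break
    print("down at dz",round(dz,4),"dfz",round(d,1))
    jaws.gripper_open(); bot.line_to([x,y,z+.08],max_speed=.12); print("t",bot.read_clock())
E
python3 - <<'E'
from h import *
s=spot("wrist",np.array([.4525,.2,.038]))
pick(s[0],s[1],.022)
p=eyes.get_image("wrist"); cv2.imwrite("pics/w3.png",p["frame"][:,:,::-1])
print(project(p,np.array(bot.read_tool_pos())))
E
```

```text
spot (np.int64(284), np.int64(146)) [([0.4519, 0.1997, 0.038], np.int32(191))]
pick df [ 0.4  1.  -0.5] gap 0.0003 df closed [-0.5  0.8 -0.6]
lifted gap -0.0 t 9.95
[271.11265661 240.57088472]
```

View pics/w3.png

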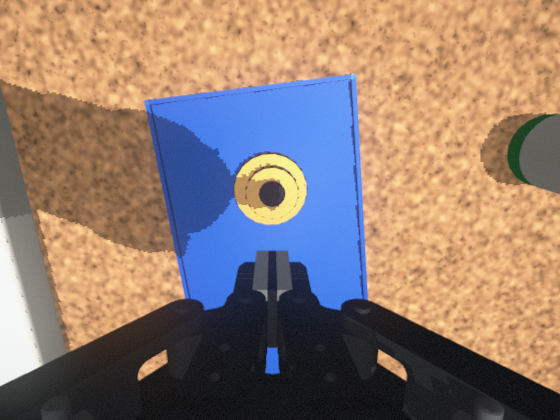

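Run:
```python
from h import *
print(bot.read_tool_pos(),bot.read_tcp_rot())
s=spot("wrist",np.array([.4525,.2,.038]),r=22)
look("side",[("small_ring_c",.038),("large_ring_c",.022)],"s2")
bot.hold(.1)
```

```text
[0.45150088 0.19949477 0.14932347] [[-9.84836901e-01  1.73479306e-01 -1.09910648e-03]
 [ 1.73479745e-01  9.84837386e-01 -3.16859841e-04]
 [ 1.02747253e-03 -5.02727977e-04 -9.99999346e-01]]
spot (np.int64(272), np.int64(194)) []
small_ring_c [([0.4529, 0.1972, 0.0289], 0.72)] mask [290. 292.] n=326 c=0.60 ->[0.448  0.2077 0.038 ]
large_ring_c [([0.453, 0.1965, 0.0126], 0.86)] mask [290. 302.] n=286 c=0.52 ->[0.4435 0.2197 0.022 ]
```

Run:
```python
from h import *
jaws.gripper_open(); print(bot.read_finger_gap())
x,y=.4522,.1997
bot.line_to([x,y,.06],max_speed=.12);bot.line_to([x,y,.022],max_speed=.06); print(bot.read_tool_pos(),bot.read_finger_gap(),bot.read_clock())
im=[eyes.get_image(c) for c in("wrist","side")]
p=im[1];u,v=project(p,[x,y,.03]).astype(int);print(u,v)
a=cv2.resize(im[0]["frame"][120:420,130:430],(400,400));b=cv2.resize(p["frame"][v-60:v+40,u-50:u+50],(400,400),interpolation=cv2.INTER_CUBIC)
cv2.imwrite("pics/c2.png",np.hstack([a,b])[:,:,::-1])
```

```text
0.08549666523886118
[0.4521957  0.19986496 0.02209181] 0.08548760299302877 12.8667
289 292
```

View pics/c2.png

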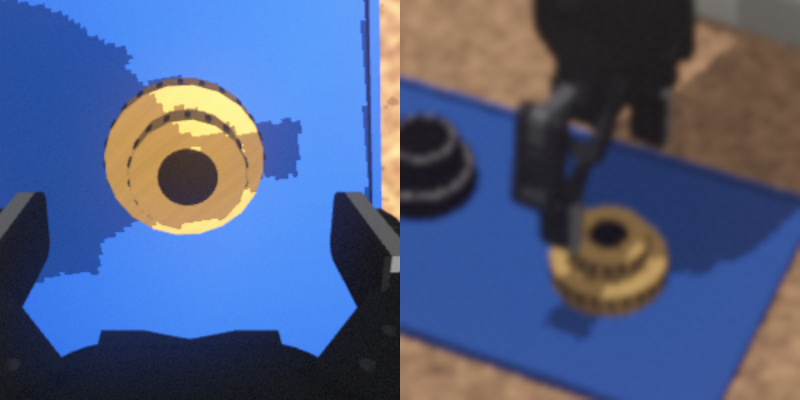

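The picture shows the fingers straddling the stack, but standing visibly higher than the stated TCP implies, about 20–30 mm. I'll descend under force guard to find where the open tips really meet the tray.

Run:
```python
from h import *
x,y=.4522,.1997
print(bot.read_joint_pos())
f0=f(); z=.022
while z>-.030:
    z-=.002
    bot.line_to([x,y,z],max_speed=.03); d=f()-f0
    if np.linalg.norm(d)>3: break
print(z,bot.read_tool_pos(),d.round(2),bot.read_clock())
im=[eyes.get_image(c) for c in("wrist","side")]
p=im[1];u,v=project(p,[x,y,.03]).astype(int)
a=cv2.resize(im[0]["frame"][120:420,130:430],(400,400));b=cv2.resize(p["frame"][v-60:v+40,u-50:u+50],(400,400),interpolation=cv2.INTER_CUBIC)
cv2.imwrite("pics/c3.png",np.hstack([a,b])[:,:,::-1])
```

```text
[ 0.00961125  0.7016658  -0.74066236  2.04014434  0.75254896  0.69107307
  0.17148521]
-0.03000000000000002 [ 0.45211875  0.19968727 -0.03011982] [-0.08 -1.29 -0.65] 19.4667
```

View pics/c3.png

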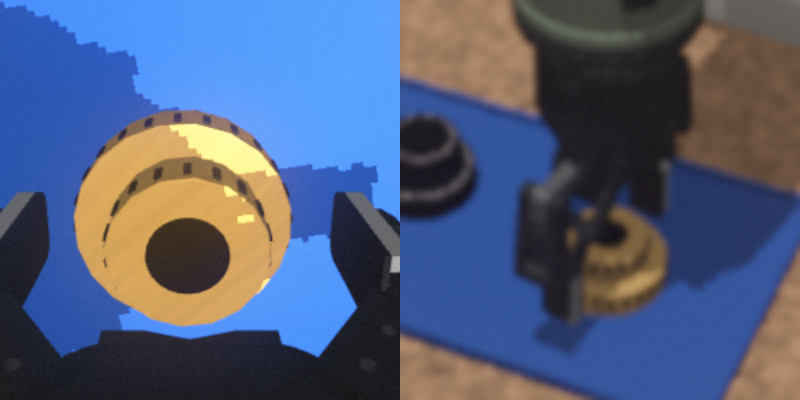

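The fingers are aligned horizontally, with the stack centred between them. At TCP z = -0.030 there is still no contact, so the nominal TCP lies well below the real tips. I continue to touch the tray for the exact offset.

Run:
```python
from h import *
x,y=.4522,.1997
f0=f(); z=-.030
while z>-.05:
    z-=.0015
    bot.line_to([x,y,z],max_speed=.03); d=f()-f0
    if np.linalg.norm(d)>3: break
print(z,bot.read_tool_pos(),d.round(2),bot.read_clock())
bot.line_to([x,y,0.0],max_speed=.1)
```

```text
-0.04200000000000001 [ 0.45234991  0.19976164 -0.04148876] [-2.12 -2.66 18.06] 21.5667
```

Contact came at nominal z = -0.041 with the tray at 0.006. The tips therefore stand 34 mm farther back than stated, and I shift all heights by that. Retry the small ring.

Run:
```python
from h import *
x,y=.4522,.1997; z=-.011
f0=f(); bot.line_to([x,y,z],max_speed=.05); f1=f()
jaws.close_gripper(); print((f1-f0).round(1),(f()-f0).round(1),bot.read_finger_gap())
bot.line_to([x,y,z+.012],max_speed=.03); bot.line_to([x,y,.11],max_speed=.15)
print(bot.read_finger_gap(),bot.read_clock())
im=[eyes.get_image(c) for c in("wrist","side")]
np.save("p_w.npy",im[0],allow_pickle=True)
p=im[1];u,v=project(p,[x,y,.1]).astype(int)
b=cv2.resize(p["frame"][v-60:v+60,u-60:u+60],(400,400),interpolation=cv2.INTER_CUBIC)
cv2.imwrite("pics/c4.png",np.hstack([cv2.resize(im[0]["frame"][120:420,130:430],(400,400)),b])[:,:,::-1])
```

```text
[-1.6  1.  -0.2] [-3.6 -0.7 12. ] 0.041723237962271474
0.04135098601266355 24.425
```

View pics/c4.png

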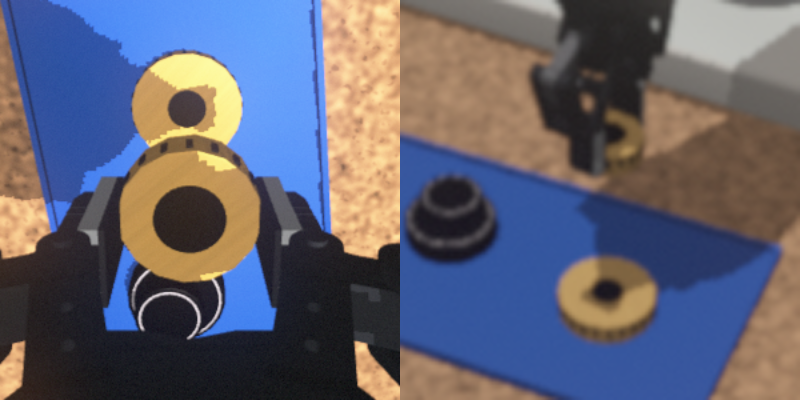

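The ring is held level, spot at full-frame (272,284). The large ring is left undisturbed on the tray. The 12 N on closing says the tips grazed it, so I'll go 2 mm higher next time. Now I measure the in-hand offset and the seats, then place.

```bash
cat >> h.py <<'E'
def pk(x,y,z,fn=None):
    "pick with nominal-TCP z, lift to .11"
    bot.move_to([x,y,z+.06],R(A)); f0=f(); bot.line_to([x,y,z],max_speed=.06); f1=f()
    jaws.close_gripper(); print("df",(f1-f0).round(1),(f()-f0).round(1),"gap",bot.read_finger_gap())
    bot.line_to([x,y,z+.012],max_speed=.03); bot.line_to([x,y,.11],max_speed=.15)
    print("gap",bot.read_finger_gap(),"t",bot.read_clock())
E
python3 - <<'E'
from h import *
s=spot("wrist",np.array([.4522,.1997,.159]),r=45)
P=np.load("p_w.npy",allow_pickle=True).item(); print("hand",backproj(P,(271.75,284),.159),bot.read_tool_pos())
bot.move_to([.53,-.17,.28],R(A))
a=spot("wrist",np.array([.4535,-.156,.07]),fn="w5"); b=spot("wrist",np.array([.6435,-.176,.07]))
print(bot.read_clock())
E
```

```text
spot (np.int64(271), np.int64(287)) []
hand [0.45128978 0.1998893  0.159     ] [0.45172336 0.19957758 0.10917677]
spot (np.int64(271), np.int64(99)) [([0.4533, -0.1573, 0.07], np.int32(261))]
spot (np.int64(282), np.int64(267)) []
26.2083
```

Run:
```python
from h import *
p=eyes.get_image("wrist"); t=np.array(bot.read_tool_pos())
C=np.linalg.inv(p["world_to_cam"]); C[:3,3]+=np.array([.5,-.17,.33])-t
q=dict(p,world_to_cam=np.linalg.inv(C)); g=cv2.imread("pics/w1.png").max(2)
for X in ([.4535,-.156,.07],[.6435,-.176,.07]):
    u,v=project(q,X).round().astype(int); m=np.zeros_like(g); m[v-9:v+10,u-9:u+10]=(g[v-9:v+10,u-9:u+10]<95)
    n,l,s,c=cv2.connectedComponentsWithStats(m); i=1+s[1:,4].argmax(); print(s[i,4],backproj(q,c[i],.07))
S=backproj(q,c[i],.07)
if np.linalg.norm(S[:2]-[.6435,-.176])>.005: raise SystemExit
place(S[0],S[1],.037,hover=.12)
bot.line_to([S[0]-.06,S[1],.2],max_speed=.2)
s=spot("wrist",np.array([S[0],S[1],.086]),fn="w6"); print(bot.read_clock())
```

```text
199 [ 0.45347955 -0.15648058  0.07      ]
146 [ 0.64520505 -0.17402031  0.07      ]
down at dz 0.0 dfz 8.9
t 30.4833
spot (np.int64(284), np.int64(258)) []
31.1917
```

Run:
```python
from h import *
bot.move_to([.5,-.17,.30],R(A))
s=spot("wrist",np.array([.6452,-.174,.086]),r=16,fn="w7")
bot.move_to([.47,.18,.30],R(A))
p=look("wrist",[("small_cap_c",.038),("large_cap_c",.022)],"w8"); np.save("p_w.npy",p,allow_pickle=True)
u,v=project(p,[.577,.168,.038]).astype(int); print(u,v)
c=p["frame"][v-30:v+30,u-30:u+30]
w=cv2.imread("pics/w7.png")[:,:,::-1][200:320,220:340]
cv2.imwrite("pics/c5.png",np.hstack([cv2.resize(c,(400,400),interpolation=cv2.INTER_CUBIC),cv2.resize(w,(400,400),interpolation=cv2.INTER_CUBIC)])[:,:,::-1]); print(bot.read_clock())
```

```text
spot (np.int64(289), np.int64(289)) [([0.6453, -0.1734, 0.086], np.int32(219))]
small_cap_c [([0.5761, 0.1645, 0.0297], 0.57)] mask [275. 244.] n=880 c=0.60 ->[0.5743 0.1649 0.038 ]
large_cap_c [([0.5754, 0.169, 0.014], 0.71)] 
277 245
33.4083
```

View pics/c5.png

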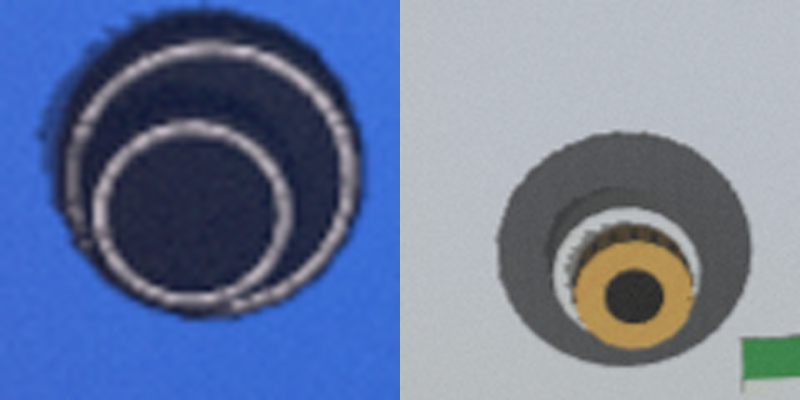

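The right half shows the small ring centred on its seat: spot at (0.6453,-0.1734) against the seat at (0.6452,-0.1740). The left half shows the small cap's circle at about (276,247) and the large cap's at (279,242). Next is the small cap.

Run:
```python
from h import *
P=np.load("p_w.npy",allow_pickle=True).item()
c=backproj(P,(276,247),.038); print(c,backproj(P,(278.8,242),.022))
pk(c[0],c[1],-.009)
p=eyes.get_image("wrist"); X=[*bot.read_tool_pos()[:2],.157]; print("tcp px",project(p,X)); np.save("p_w.npy",p,allow_pickle=True)
cv2.imwrite("pics/c6.png",cv2.resize(p["frame"][180:380,170:370],(600,600),interpolation=cv2.INTER_CUBIC)[:,:,::-1])
```

```text
[0.57835527 0.16571425 0.038     ] [0.57818178 0.16979487 0.022     ]
df [-0.2  1.   0.3] [-3.8 -1.2 10.8] gap 0.04154012201994747
gap 0.040960070023111576 t 37.5333
tcp px [270.70351498 282.92623112]
```

View pics/c6.png

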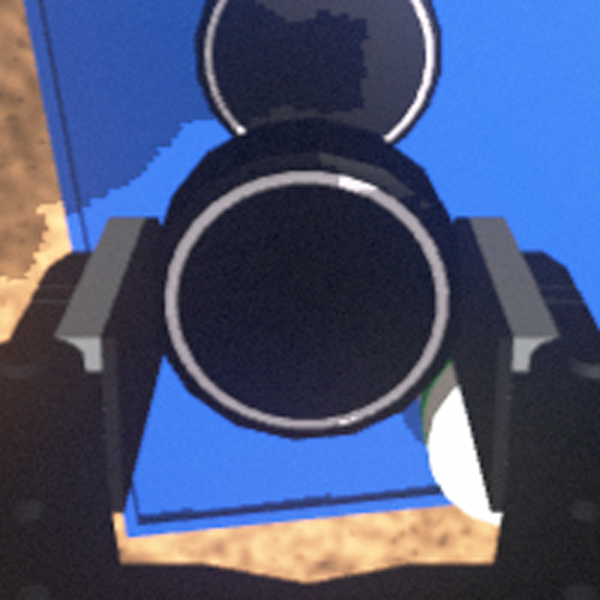

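The small cap is held level with its circle centred on (272,281), within about 1–2 px of the TCP. Place it, check, and pick the large ring.

Run:
```python
from h import *
place(.6463,-.1740,.055,hover=.13)
bot.move_to([.5,-.17,.30],R(A))
p=eyes.get_image("wrist"); np.save("p_s.npy",p,allow_pickle=True)
u,v=project(p,[.6453,-.1735,.102]).astype(int); print("small cap exp px",project(p,[.6453,-.1735,.102]))
cv2.imwrite("pics/c7.png",cv2.resize(p["frame"][v-40:v+40,u-40:u+40],(480,480),interpolation=cv2.INTER_CUBIC)[:,:,::-1])
bot.move_to([.47,.18,.30],R(A))
s=spot("wrist",np.array([.4515,.1985,.022]),r=16)
pk(s[0],s[1],-.032)
q=eyes.get_image("wrist"); cv2.imwrite("pics/c7.png",np.hstack([cv2.imread("pics/c7.png")[:,:400],cv2.resize(q["frame"][180:420,170:370],(400,480))[:,:,::-1]]))
t=bot.read_tool_pos(); print("px",project(q,[t[0],t[1],.164])); np.save("p_w.npy",q,allow_pickle=True)
```

```text
down at dz 0.0 dfz 9.9
t 42.2417
small cap exp px [290.37753569 295.41237402]
spot (np.int64(284), np.int64(146)) [([0.4523, 0.1981, 0.022], np.int32(198))]
df [-1.3  0.9 -0.9] [-3.1 -2.2 11.2] gap 0.061956990052297684
gap 0.06234379158050386 t 48.6833
px [270.82877636 291.51746984]
```

View pics/c7.png

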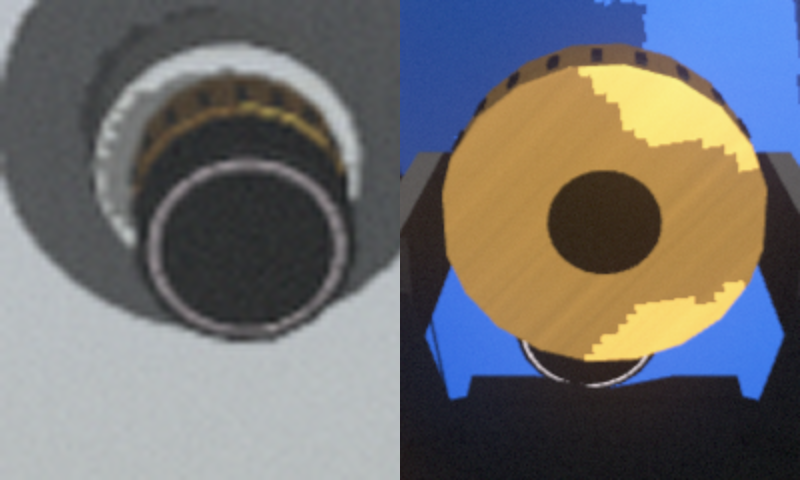

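The small cap sits centred on its ring: circle at (291,296) against (290,295) expected. The large ring is held centred. Place it, check, and pick the large cap.

Run:
```python
from h import *
place(.4537,-.1575,.032,hover=.12)
bot.move_to([.5,-.17,.30],R(A))
s=spot("wrist",np.array([.4535,-.157,.086]),r=18,fn="w9"); print("ring at",s)
pk(.5782,.1698,-.032)
q=eyes.get_image("wrist"); t=bot.read_tool_pos(); print("px",project(q,[t[0],t[1],.164]))
w=cv2.imread("pics/w9.png")[40:340,190:390]
cv2.imwrite("pics/c8.png",np.hstack([cv2.resize(w,(320,480)),cv2.resize(q["frame"][180:420,170:370],(400,480))[:,:,::-1]]))
```

```text
down at dz 0.0 dfz 20.5
t 53.3833
spot (np.int64(276), np.int64(128)) [([0.4534, -0.157, 0.086], np.int32(305))]
ring at [ 0.45337703 -0.15695635  0.086     ]
df [-1.  -0.4 -0.3] [-4.2 -2.9 10.5] gap 0.06174346311952866
gap 0.06180491619563412 t 58.9417
px [270.64800341 291.64685834]
```

View pics/c8.png

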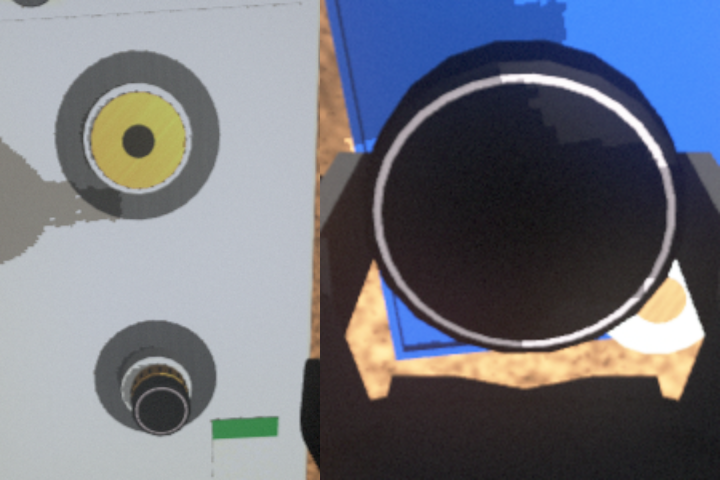

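The large ring is centred on its seat. The large cap is held with its circle about 6.6 px, or 2.6 mm, toward -x of the TCP. I compensate for that when placing it.

Run:
```python
from h import *
place(.4560,-.1577,.050,hover=.13)
bot.move_to([.5,-.17,.30],R(A))
p=eyes.get_image("wrist"); print("exp px L",project(p,[.4534,-.157,.102]),"S",project(p,[.6453,-.1735,.102]))
a=p["frame"][70:370,190:390]
bot.move_to([.45,.1,.35],R(A)); bot.hold(.3)
q=eyes.get_image("scene"); u,v=project(q,[.55,-.165,.09]).astype(int)
np.save("p_q.npy",q,allow_pickle=True)
cv2.imwrite("pics/c9.png",np.hstack([cv2.resize(a,(400,600)),cv2.resize(q["frame"][v-60:v+90,u-50:u+50],(400,600),interpolation=cv2.INTER_CUBIC)])[:,:,::-1])
for n in ["large_cap_c","small_cap_c","large_ring_c","small_ring_c"]: print(n,[(np.round(d["xyz"],3),round(d["confidence"],2)) for d in eyes.pinpoint(q,n)[:2]])
print(f(),bot.read_clock())
```

```text
down at dz -0.002 dfz 22.3
t 64.075
exp px L [276.18962814 128.56538489] S [290.2101669  295.85899863]
large_cap_c [(array([ 0.649, -0.172,  0.095]), 0.42)]
small_cap_c [(array([ 0.648, -0.169,  0.096]), 0.43)]
large_ring_c [(array([ 0.45 , -0.154,  0.078]), 0.55), (array([ 0.64 , -0.18 ,  0.072]), 0.49)]
small_ring_c [(array([ 0.454, -0.157,  0.097]), 0.74), (array([ 0.646, -0.173,  0.078]), 0.58)]
[-0.04196164  0.19638701 -0.54607422] 66.4917
```

View pics/c9.png

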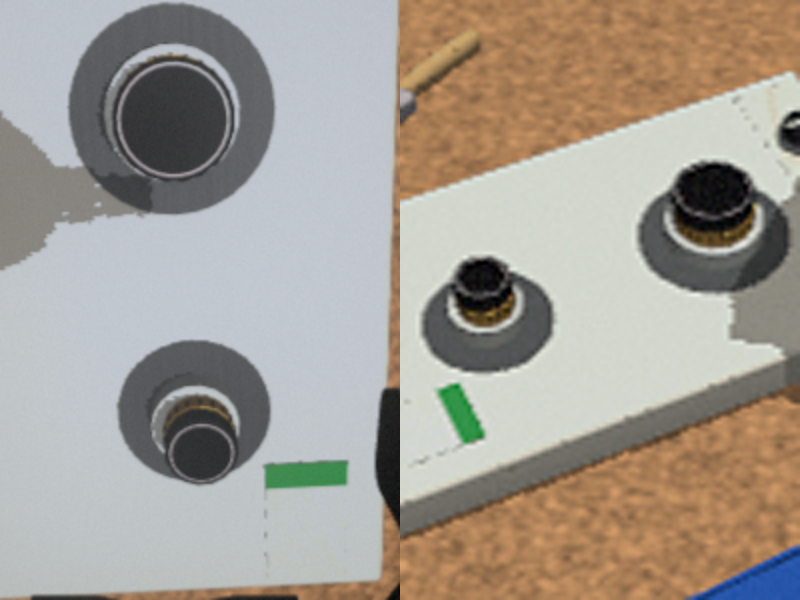

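Both burners look flat and concentric. The large cap's circle is at (276,130) against (276,129) expected, and the small one's at (291,296) against (290,296). The arm is clear, so I hand in.

```bash
python3 -c "
from h import *
bot.close_job(); print('done')"
```

```text
the job is handed in; nothing more can be done
done
```

I moved all four parts: each ring is on the seat of its size, with the matching cap on top, and I handed the job in. The last clock reading was 66.5 s, against the 114 s limit.

**Last checks**
- **Rings:** by the wrist camera, each ring was within about 1 mm of its seat's centre.
- **Caps:** by eye on the wrist picture, each cap's circle was within about 2 mm of its ring's centre. In the scene view both burners look flat.
- **Release:** the gripper was open and clear, and the tool force was about zero. I did not touch the label roll, the bottle or the brush, and I did not re-measure them at the end.

**What failed or disagreed**
- **First grasp:** it closed on nothing, because the finger tips sit about 34 mm farther back than the stated tool point. I found this by touching the tray lightly (18 N) and corrected every height for it.
- **Closing force:** every grasp showed 10–12 N upward as the jaws closed. Nothing shifted because of it.
- **Final network check:** in the last scene picture the networks mixed up large and small (all but the large ring were named on the wrong burner first, with confidences of 0.42–0.74). I relied on the pictures instead.
- **Large cap:** it was released 2 mm lower than calculated, with about 22 N on contact.

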